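# Pack the gap under the meter's clamp foot

### The arm

A 6-joint arm with a two-finger parallel gripper is mounted at the origin on the work surface. World frame = base frame: x ahead of the robot, y to its left, z up, the work surface at z = 0. Lengths are in m, angles in rad, forces in N, time in s.
With the tool pointing down it reaches from about 0.375 to 0.975 m from the base axis. Payload 3.8 kg.
Tool frame: the origin (TCP) lies on the centre line of the jaws, within the pads' length; the fingertips stand 14 mm ahead of it and the grasp point (between the pads) lies 5 mm behind it (bot.finger_overhang is the distance from the TCP to the fingertips, in m); y points along the fingers, x is the direction in which the jaws open and shut, and the axes are right-handed (so a half turn about y gives the same grasp; the last joint's range is limited). The gripper opens to 85 mm and grips with 20 to 120 N. Pads are 22 mm wide; open, the fingers measure 114 mm over their backs; the gripper's body (76 mm by 85 mm) begins 54 mm behind the grasp point. The pads swing forward as they close: fully open they stand 13 mm farther back than shut.
Start: joints at [1.065, 0.264, 1.604, -0, 1.274, -0.037], TCP at [0.305, 0.602, 0.245] pointing down, gripper open.
Joint ranges: [-2.63, 2.63], [-0.94, 2.18], [0.31, 2.57], [-1.31, 4.45], [0, 2.66], [-2.55, 2.55]. Speed limits (rad/s): [2.57, 2.57, 3.14, 3.14, 3.14, 3.14].

### API

Orientations are given as a rotation vector (axis times angle).
In Python, from workcell import readout, read_camera, bot, spotter gives the robot as it stands.
- The arm moves only by the tool jog_arm, never from a script. Its argument "increments" is a list of rows, each a list of 7 numbers: the shift along the tool's x, y, z in m, then the turn, a rotation vector about the tool's x, y, z in rad, then the opening, from 0 (shut) to 1 (fully open). A call has 1 to 10 rows; each row shifts and turns the pose as measured when the row begins, along the tool's axes as they then stand; what a row does not reach is not made up. A row lasts 1/8 s, in which the tool goes at most 62.5 mm and 10.7 degrees, less where a joint would pass 70% of its speed; a pose out of reach is approached as far as the arm can. A call with a gripper value outside its range is refused whole. The fingers move at their own pace and stop on an object; "force" is the grip in N (left out, the last holds). Time passes only in rows, so rows that do not move let the fingers close. It gives the time, the measured TCP pose, the force and the opening at its end, in the units of the state.
- readout.read_state(): the state, without advancing time (a new reading comes with each control period).
- read_camera(name): name is "scene" or "top" or "wrist"; returns a dict with "img" (384x512x3 uint8, blue, green, red), "range_z" (384x512 float32, m along the optical axis (not along the pixel's ray), 0 where there is no reading), "fx", "fy", "cx", "cy" (pixels), "world_from_camera" (4x4, takes a point from camera to world coordinates). Camera axes: x right, y down, z forward; pixel columns grow to the right and rows downward; lengths in m; the calibration is good to about 2 mm. The wrist camera is an equidistant fisheye: a pixel r from the principal point sees the ray r / f radians off the axis. A picture is of the moment at which its call begins.
- bot.finish_job(): hands the job in, once; it reports no verdict.
Trained networks look in a picture, given as the dict that the camera call returned (one of the last four; its "shot" number tells which), for a name from the list of things; names that differ only in an ending like _2 or _b are one class to them, and where a whole thing is asked for, a point or a joint stands for the part that bears it (a point fixed in the world has none). Each returns a list of dicts, best first, with "p" (0 to 1); they miss things now and then, are a little off and sometimes report something else, mostly with a low value. They report only what shows in the picture. A call takes as long as a camera call. They do not tell look-alikes from the thing itself.
- spotter.masks_of(picture, thing): "mask" (384x512 bool, what is visible of it) and "location" ([column, row] in pixels, amid what is visible of it).
- spotter.spot_point(picture, thing): "location" ([column, row] in pixels: a listed point, or the origin of a listed thing).
The state is a dict: "time": time; "q": joint angles; "joint_vel": joint speeds; "joint_torque": joint torques, N m; "tool_pos": TCP position; "tcp_rot": TCP orientation; "wrist_force": force on the tool from outside, world axes, zero at the start; "torque": the same for the moment, N m; "width": opening from 0.0 (shut) to 1.0 (fully open).
Only numpy, scipy, OpenCV 4.12 (cv2) and the standard library are available. Lean on these libraries where they do the work, as an engineer would, in place of code of your own. Each camera call takes 0.05 s, during which the arm holds its last target. There are 200 camera calls.

### The job

One packer already lies in the gap under the aluminium clamp foot of the black meter housing, leaving the rest of the gap open above it. From the stand take the one packer that, together with it, fills the gap snugly, lay it flat on top of the first and slide it in lengthwise until it is home against the housing, without forcing it, so that both lie in line with the gap with their outer ends sticking out. Let go, and leave the packer that does not suit on its stand.

Things in the scene. Friction and masses are not known exactly. Their poses are not given: they have to be found in the camera images.
- red_mid (a point): Red packer, a rigid plastic bar 100 mm long (its x axis), 36 mm wide (y) and 10 mm thick (z), lying flat. The point is at its centre, half-way up. About 45 g. It starts either in the gap or on the stand.
- white_mid (a point): White packer, a rigid plastic bar 100 mm long (its x axis), 36 mm wide (y) and 18 mm thick (z), lying flat. The point is at its centre, half-way up. About 80 g. On the stand, a fixed light grey block 130 x 190 mm with a flat top 30 mm above the bench, where two packers lie side by side, 110 mm apart, about in line with the gap.
- blue_mid (a point): Blue packer, a rigid plastic bar 100 mm long (its x axis), 36 mm wide (y) and 26 mm thick (z), lying flat. The point is at its centre, half-way up. About 115 g. It starts either in the gap (then the red one is on the stand) or on the stand.
- gap (a point): Gap under the clamp foot. The point is on its floor (the turntable top) at the middle of the mouth, under the foot's front edge; x points level into the gap, y along the mouth, z up. 39.5 mm high, 45 mm deep to the housing wall that stops a packer, open at both sides. The packer already in it lies flat on the floor, within 5 mm of the wall and in line with x, so about 58 mm of it sticks out of the mouth.
- meter: Black meter housing fixed on a locked steel turntable 200 mm across. Origin: turntable centre at bench height, 30 mm beyond the mouth along x; axes as the gap's. Turntable top 30 mm up, reaching 70 mm in front of the mouth. Aluminium foot 70 mm wide, 12 mm thick, front edge rounded, top 81.5 mm up; housing behind it 116 mm high. Hold a packer by its outer half to keep the fingers clear of the foot.
Not all that is in view belongs to the job. Of the things shaped like the part that bears red_mid, the red one is meant.

How it is judged:
At the end, for the whole second after the job is handed in: The red and the blue packer both lie at rest under the foot, one on the other: each reaches at least 30 mm into the 45 mm deep gap, within 15 mm sideways of its middle and within 11 degrees of its direction; the white packer is within 30 mm of where it started (x of each of red_mid, blue_mid in the frame of gap above -0.02 m and y of red_mid in the frame of gap between -0.015 and 0.015 m and z of red_mid in the frame of gap between 0 and 0.0395 m and angle between the x axis of each of red_mid, blue_mid and the x axis of gap, either way round below 0.2 rad and linear speed of each of red, blue below 0.02 m/s and y of blue_mid in the frame of gap between -0.015 and 0.015 m and z of blue_mid in the frame of gap between 0 and 0.0395 m and distance of white_mid from where it was at the start of the episode below 0.03 m); the robot touches nothing.
It fails at once if a packer is forced: pressed against the turntable, foot or housing with more than 60 N (contact force between any of red, white, blue and meter above 60 N).
It also fails if it takes over 32 s, if anything falls off the work surface, if the arm or the gripper's body presses on something with over 40 N, if the wrist force passes 120 N, or if a joint passes its speed limit or range.

## Working session

There is one attempt and no reset: what is moved stays moved. The work goes in short steps, Python scripts to look and compute and a tool call to move; the robot and the scene stay as the last step left them, time stands still between calls to the robot, and variables do not carry over. Pictures are saved under pics/ and viewed, about 8 in all and at most 12, crops included, and the job is handed in when it is done.

Besides the shell and the picture viewer there is one more tool, called after "Request:" by a JSON object that holds its "fn" and its "kwargs". jog_arm: Moves the arm, as the interface text tells. Its arguments: {"type":"object","properties":{"increments":{"type":"array"},"force":{"type":"number"}},"required":["increments"]}

```bash
mkdir -p pics
cat > h.py <<'E'
import numpy as np, cv2
from workcell import readout, read_camera, bot, spotter
def cloud(p):
    z=p["range_z"]; v,u=np.mgrid[:384,:512]
    X=np.stack([(u-p["cx"])/p["fx"]*z,(v-p["cy"])/p["fy"]*z,z],-1)
    T=np.array(p["world_from_camera"]); W=X@T[:3,:3].T+T[:3,3]; W[z==0]=np.nan; return W
E
python3 - <<'E'
from h import *
ims=[]
for c in ("scene","top"):
    p=read_camera(c); W=cloud(p); ims.append(p["img"]); np.savez(f"{c}.npz",W=W,img=p["img"])
    for n in ("red_mid","white_mid","blue_mid","meter"):
        for d in spotter.masks_of(p,n)[:3]:
            w=W[d["mask"]]; print(c,n,round(d["p"],2),np.round(d["location"]),np.round(np.nanmedian(w,0),3),np.round(np.nanpercentile(w[:,2],[5,95]),3),d["mask"].sum())
    for d in spotter.spot_point(p,"gap")[:2]: print(c,"gap",d["p"],d["location"],W[int(d["location"][1]),int(d["location"][0])])
for i,c in zip(ims,("scene","top")): cv2.imwrite(f"pics/{c}0.png",cv2.resize(i,(768,576)))
print(readout.read_state())
E
```

```text
scene red_mid 0.92 [302. 218.] [ 0.615 -0.027  0.039] [0.033 0.041] 724
scene red_mid 0.73 [227. 201.] [ 0.442 -0.027  0.009] [0.003 0.011] 587
scene red_mid 0.61 [247. 163.] [0.385 0.111 0.009] [0.003 0.011] 416
scene white_mid 0.56 [275. 250.] [ 0.62  -0.138  0.047] [0.032 0.049] 1180
scene blue_mid 0.89 [336. 159.] [0.576 0.176 0.049] [0.032 0.056] 579
scene meter 0.69 [363. 174.] [0.661 0.151 0.047] [0.024 0.108] 3857
scene gap 0.56 [341.1, 166.7] [0.60167628 0.17265603 0.04671239]
top red_mid 0.9 [264. 234.] [ 0.436 -0.019  0.01 ] [0.008 0.012] 900
top red_mid 0.9 [195. 265.] [0.379 0.117 0.01 ] [0.008 0.012] 924
top red_mid 0.63 [265. 148.] [ 0.609 -0.02   0.04 ] [0.038 0.042] 963
top white_mid 0.91 [320. 145.] [ 0.611 -0.128  0.048] [0.033 0.05 ] 1064
top meter 0.94 [155. 137.] [0.627 0.181 0.032] [0.029 0.109] 7428
top gap 0.6 [155.4, 157.2] [0.58719648 0.18461329 0.05651164]
{'time': 0.6, 'q': array([ 1.06509433e+00,  2.63876302e-01,  1.60398805e+00, -3.23198843e-05,
        1.27368836e+00, -3.68999891e-02]), 'joint_vel': array([-0.00098792,  0.0006427 , -0.00068945,  0.00174214, -0.00020562,
        0.00083342]), 'joint_torque': array([-5.85039379e-04, -5.14642990e+01, -3.67454338e+01, -5.76799084e-05,
        1.39916971e-03,  8.99049923e-06]), 'tool_pos': array([0.30499012, 0.60217288, 0.24530217]), 'tcp_rot': array([-1.3952362 , -0.85738836,  0.85730653]), 'wrist_force': array([ 0.71712822,  0.85841993, -0.25661269]), 'torque': array([0.00616711, 0.02464256, 0.00100472]), 'width': 1.0025601775735404}
```

View pics/scene0.png

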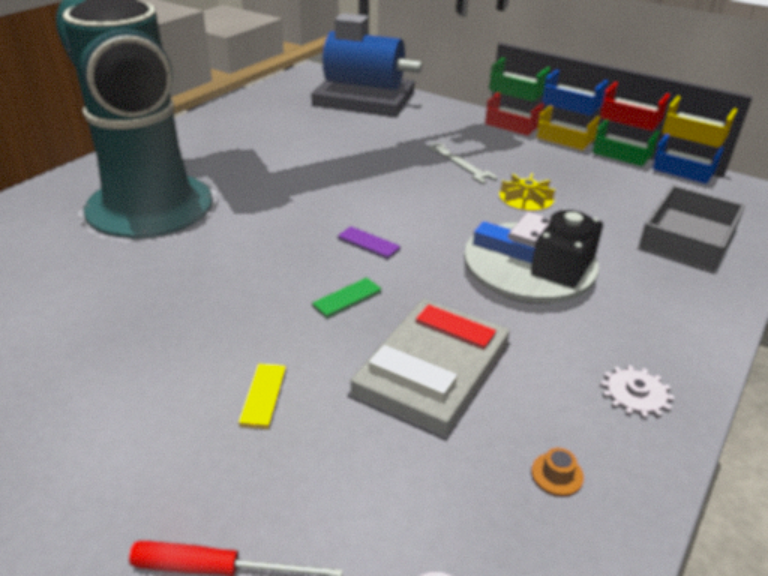

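View pics/top0.png

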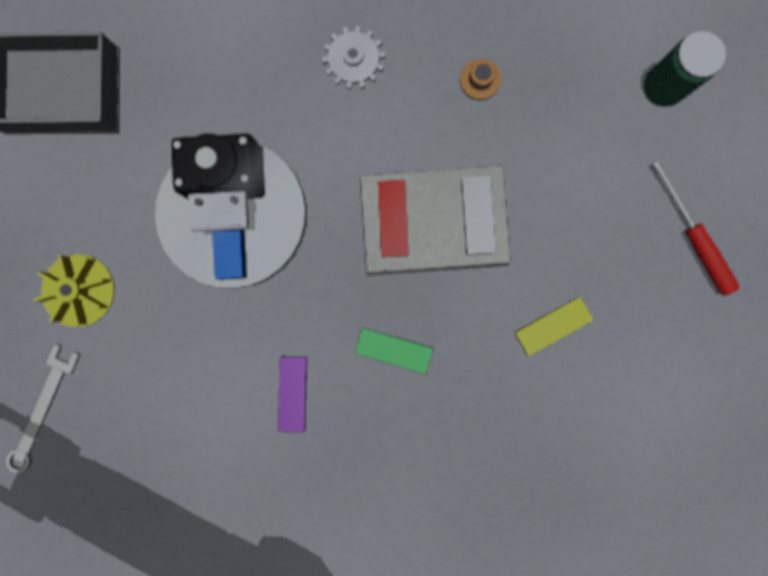

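Both views show the blue packer (26 mm) in the gap, so the 10 mm red one is needed (26 + 10 = 36 in 39.5; with white it would be 44). Candidates in the top view (768 px picture) are red (393,218) on the stand, green (394,351), purple (292,394) and yellow (555,326). Only the first is red and lies on the stand. I'll confirm it in a crop and measure.

```bash
cat > m.py <<'E'
from h import *
from scipy.spatial.transform import Rotation as R
def rect(W,sel):
    P=W[sel].astype(np.float32); (c,s,a)=cv2.minAreaRect(P[:,:2].copy()); 
    b=cv2.boxPoints((c,s,a)); e=max([b[1]-b[0],b[2]-b[1]],key=np.linalg.norm); e=e*np.sign(e[0])
    return np.round(c,4),np.round(s,4),round(np.degrees(np.arctan2(e[1],e[0])),1),np.round(np.median(P[:,2]),4),len(P)
E
python3 - <<'E'
from m import *
for c in ("top","scene"):
    d=np.load(c+".npz"); W=d["W"]; hsv=cv2.cvtColor(d["img"],cv2.COLOR_BGR2HSV); H,S,V=cv2.split(hsv); z=W[...,2]
    near=(W[...,0]>.45)&(W[...,0]<.75)&(abs(W[...,1])<.3)
    red=near&((H<8)|(H>172))&(S>150)&(abs(z-.04)<.004); blue=near&(H>100)&(H<130)&(S>140)&(abs(z-.056)<.004)
    white=near&(abs(z-.048)<.004)&(W[...,1]<-.08); foot=near&(abs(z-.0815)<.004)&(W[...,1]>.1); hous=near&(abs(z-.109)<.008)&(W[...,1]>.1)
    disc=near&(abs(z-.03)<.003)&(W[...,1]>.07)
    for n,s in zip("red blue white foot hous disc".split(),(red,blue,white,foot,hous,disc)):
        if s.sum()>20: print(c,n,*rect(W,s))
s=None
from workcell import readout
st=readout.read_state(); print(np.round(R.from_rotvec(st["tcp_rot"]).as_matrix(),3))
img=np.load("top.npz")["img"]; cv2.imwrite("pics/crop.png",cv2.resize(img[80:230,90:350],None,fx=3,fy=3,interpolation=cv2.INTER_CUBIC))
E
```

```text
top red [ 0.63   -0.0171] [0.0293 0.0574] -0.5 0.0401 242
top blue [0.5641 0.1914] [0.0606 0.0346] 2.8 0.0562 558
top white [ 0.6128 -0.1291] [0.1003 0.0361] 3.5 0.0481 971
top foot [0.6418 0.1903] [0.1084 0.1046] 13.8 0.0818 962
top hous [0.6715 0.1997] [0.0647 0.0648] -8.3 0.1085 994
top disc [0.6101 0.1944] [0.176  0.1992] -75.8 0.0303 3977
scene red [ 0.6136 -0.0221] [0.0986 0.0388] 3.2 0.0395 615
scene blue [0.5829 0.1903] [0.091  0.0358] 2.4 0.0552 213
scene white [ 0.6145 -0.1314] [0.101 0.038] 3.3 0.0476 848
scene foot [0.6519 0.1903] [0.1144 0.0928] 3.0 0.081 445
scene hous [0.6738 0.1968] [0.0627 0.0649] -79.7 0.1075 446
scene disc [0.6224 0.1766] [0.1654 0.1962] -8.1 0.0294 1470
[[ 0.452  0.    -0.892]
 [ 0.892  0.     0.452]
 [ 0.    -1.    -0.   ]]
```

View pics/crop.png

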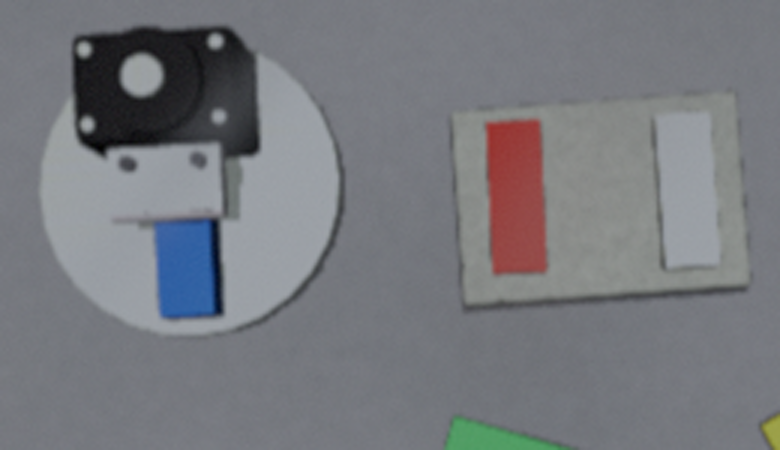

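The crop confirms it: red bar on the stand at crop (517,196), blue bar in the gap at (187,268). I'll move the arm over while refining red's centre.

Request:
{"fn": "jog_arm", "kwargs": {"increments": [[-0.036, 0, -0.044, 0, 0, 0, 1], [-0.036, 0, -0.044, 0, 0, 0, 1], [-0.036, 0, -0.044, 0, 0, 0, 1], [-0.036, 0, -0.044, 0, 0, 0, 1], [-0.036, 0, -0.044, 0, 0, 0, 1], [-0.036, 0, -0.044, 0, 0, 0, 1], [-0.036, 0, -0.044, 0, 0, 0, 1], [-0.036, 0, -0.044, 0, 0, 0, 1], [-0.036, 0, -0.044, 0, 0, 0, 1], [-0.036, 0, -0.044, 0, 0, 0, 1]], "force": 40}}

```text
time: 1.85
tool_pos: [0.5423, 0.0719, 0.2474]
tcp_rot: [-1.393, -0.872, 0.856]
wrist_force: [1.2, 0.1, 0.5]
width: 0.996
```

Request:
{"fn": "jog_arm", "kwargs": {"increments": [[0, 0, 0, 0, -0.175, 0, 1], [0, 0, 0, 0, -0.175, 0, 1], [0, 0, 0, 0, -0.175, 0, 1], [0, 0, 0, 0, 0, 0, 1]]}}

```text
time: 2.35
tool_pos: [0.5444, 0.066, 0.2482]
tcp_rot: [-1.18, -1.27, 1.253]
wrist_force: [0.3, -1.0, 0.7]
width: 0.998
```

```bash
cat >> m.py <<'E'
def delta(x,y,z,yaw):
    st=readout.read_state(); r=R.from_rotvec(st["tcp_rot"]); d=np.array([x,y,z])-st["tool_pos"]
    a=np.radians(yaw+90); X=np.array([np.cos(a),np.sin(a),0]); Y=np.array([0,0,-1.]); T=R.from_matrix(np.c_[X,Y,np.cross(X,Y)])
    print("t",round(st["time"],2),"pos",np.round(st["tool_pos"],4),"shift",np.round(r.inv().apply(d),4),"turn",np.round((r.inv()*T).as_rotvec(),4),"after-turn shift",np.round(T.inv().apply(d),4),"F",np.round(st["wrist_force"],1),"w",round(st["width"],3))
E
python3 - <<'E'
from m import *
d=np.load("top.npz"); W=d["W"]; H,S,V=cv2.split(cv2.cvtColor(d["img"],cv2.COLOR_BGR2HSV))
s=((H<12)|(H>168))&(S>90)&(abs(W[...,2]-.04)<.005)&(abs(W[...,1])<.08); print(rect(W,s))
delta(.584,-.021,.15,3)
p=read_camera("wrist"); cv2.imwrite("pics/w1.png",p["img"])
print(np.round(p["world_from_camera"],3),p["fx"],p["cx"],p["cy"])
E
```

```text
(array([ 0.6112, -0.019 ]), array([0.099 , 0.0352]), np.float32(1.9), np.float32(0.0402), 895)
t 2.35 pos [0.5444 0.066  0.2482] shift [-0.0899  0.0983 -0.0324] turn [0.0106 0.018  0.0029] after-turn shift [-0.089   0.0982 -0.035 ] F [ 0.3 -1.   0.7] w 0.998
[[-0.07   0.944  0.323  0.462]
 [ 0.998  0.065  0.025  0.059]
 [ 0.003  0.324 -0.946  0.375]
 [ 0.     0.     0.     1.   ]] 297.3186396354542 260.44907205226525 194.5829858138617
```

Request:
{"fn": "jog_arm", "kwargs": {"increments": [[-0.03, 0.02, -0.012, 0.01, 0.018, 0.003, 0.62], [-0.03, 0.03, -0.012, 0, 0, 0, 0.62], [-0.03, 0.05, -0.012, 0, 0, 0, 0.62], [0, 0.04, 0, 0, 0, 0, 0.62], [0, 0, 0, 0, 0, 0, 0.62]]}}

```text
time: 3.02
tool_pos: [0.5894, -0.0229, 0.1079]
tcp_rot: [-1.196, -1.242, 1.233]
wrist_force: [-0.8, -1.5, -0.0]
width: 0.621
```

Run:
```python
from m import *
delta(.587,-.021,.047,2.5)
p=read_camera("wrist"); W=read_camera("scene"); 
a=cv2.resize(W["img"][120:270,230:380],(600,600)); cv2.imwrite("pics/s1.png",a)
C=cloud(W); sel=(abs(C[...,0]-.585)<.03)&(abs(C[...,1]+.02)<.07)&(C[...,2]>.06); print("lowest finger z",np.round(np.sort(C[sel][:,2])[:8],4))
cv2.imwrite("pics/w1.png",p["img"])
```

```text
t 3.02 pos [ 0.5894 -0.0229  0.1079] shift [0.0019 0.0608 0.0027] turn [ 0.0071 -0.0061  0.0001] after-turn shift [0.002  0.0609 0.0023] F [-0.8 -1.5 -0. ] w 0.621
lowest finger z [0.0993 0.0997 0.0999 0.1002 0.1002 0.1004 0.1005 0.1006]
```

View pics/w1.png

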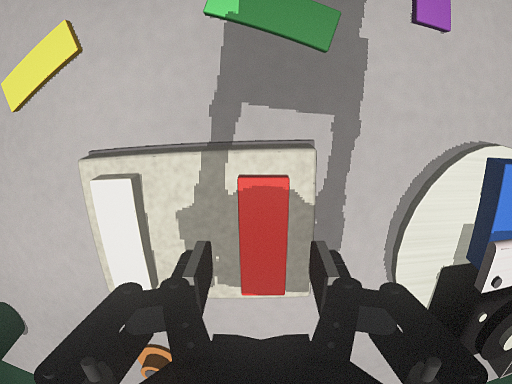

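Wrist view shows red (264,235) centred between the fingers (200 and 322) with clear space at the sides. Fingertips are about 9 mm ahead of the TCP at this opening. Going down to TCP z 0.043.

Request:
{"fn": "jog_arm", "kwargs": {"increments": [[0.002, 0.03, 0.002, 0.007, -0.006, 0, 0.62], [0, 0.025, 0, 0, 0, 0, 0.62], [0, 0.008, 0, 0, 0, 0, 0.62], [0, 0, 0, 0, 0, 0, 0.62]]}}

```text
time: 3.62
tool_pos: [0.6004, -0.0196, 0.0599]
tcp_rot: [-1.21, -1.261, 1.231]
wrist_force: [0.5, -0.3, 0.9]
width: 0.623
```

```bash
python3 -c "
from m import *
delta(.587,-.021,.043,2.5)"
```

```text
t 3.62 pos [ 0.6004 -0.0196  0.0599] shift [-0.0008  0.0165  0.0139] turn [ 0.0273  0.0013 -0.0032] after-turn shift [-0.0009  0.0169  0.0135] F [ 0.5 -0.3  0.9] w 0.623
```

Request:
{"fn": "jog_arm", "kwargs": {"increments": [[-0.001, 0.008, 0.014, 0.027, 0, -0.003, 0.62], [0, 0.006, 0, 0, 0, 0, 0.62], [0, 0, 0, 0, 0, 0, 0.62]]}}

```text
time: 4.0
tool_pos: [0.588, -0.0213, 0.0481]
tcp_rot: [-1.191, -1.245, 1.241]
wrist_force: [0.2, -0.9, 0.4]
width: 0.621
```

```bash
python3 -c "
from m import *
delta(.587,-.021,.043,2.5)"
```

```text
t 4.0 pos [ 0.588  -0.0213  0.0481] shift [0.0003 0.0051 0.001 ] turn [ 0.0036  0.0013 -0.0006] after-turn shift [0.0003 0.0051 0.001 ] F [ 0.2 -0.9  0.4] w 0.621
```

Request:
{"fn": "jog_arm", "kwargs": {"increments": [[0, 0.006, 0.001, 0.004, 0.001, 0, 0.62], [0, 0, 0, 0, 0, 0, 0.62], [0, 0, 0, 0, 0, 0, 0.35], [0, 0, 0, 0, 0, 0, 0.3], [0, 0, 0, 0, 0, 0, 0.3]]}}

```text
time: 4.62
tool_pos: [0.5886, -0.0213, 0.0436]
tcp_rot: [-1.19, -1.242, 1.24]
wrist_force: [0.7, -0.3, -1.1]
width: 0.408
```

```bash
python3 -c "
from m import *
delta(.587,-.021,.043,2.5)
p=read_camera('scene');cv2.imwrite('pics/s2.png',cv2.resize(p['img'][120:270,220:420],(800,600)))"
```

```text
t 4.62 pos [ 0.5886 -0.0213  0.0436] shift [0.0004 0.0006 0.0016] turn [ 0.0021 -0.0002 -0.0005] after-turn shift [0.0004 0.0006 0.0016] F [ 0.7 -0.3 -1.1] w 0.408
```

View pics/s2.png

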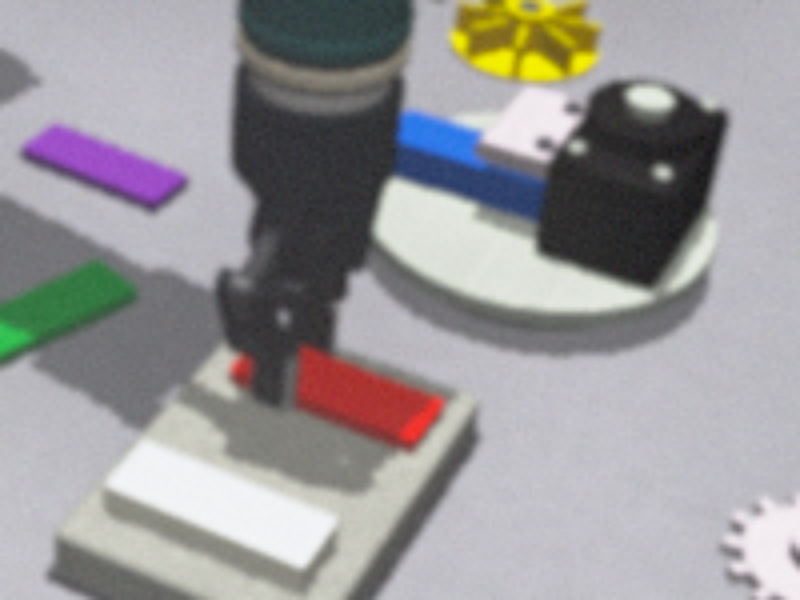

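Jaws hold red (width 0.408, about 35 mm) near its robot-side half at (280,380); white is untouched. Lifting and carrying to in front of the gap.

Request:
{"fn": "jog_arm", "kwargs": {"increments": [[0, 0, 0, 0, 0, 0, 0.3], [0, -0.03, 0, 0, 0, 0, 0.3], [0, -0.04, 0, 0, 0, 0, 0.3], [0, -0.03, 0, 0, 0, 0, 0.3], [0.04, 0, 0.018, 0, 0, 0, 0.3], [0.045, 0, 0.02, 0, 0, 0, 0.3], [0.045, 0, 0.02, 0, 0, 0, 0.3], [0.045, 0, 0.02, 0, 0, 0, 0.3], [0.03, 0, 0.012, 0, 0, 0, 0.3], [0, 0, 0, 0, 0, 0, 0.3]], "force": 60}}

```text
time: 5.92
tool_pos: [0.4856, 0.1844, 0.1444]
tcp_rot: [-1.189, -1.238, 1.239]
wrist_force: [0.4, -0.2, -1.3]
width: 0.402
```

```bash
cat > look.py <<'E'
from m import *
import sys
p=read_camera('scene'); W=cloud(p); q=read_camera('top'); V=cloud(q)
for n,i,C in (("scene",p,W),("top",q,V)):
    H,S,B=cv2.split(cv2.cvtColor(i["img"],cv2.COLOR_BGR2HSV)); near=(C[...,0]>.4)&(C[...,0]<.75)&(C[...,1]>.1)&(C[...,1]<.26)&(C[...,2]>.035)
    for nm,s in (("red",near&((H<10)|(H>170))&(S>110)),("blue",near&(H>100)&(H<130)&(S>120))):
        s=cv2.erode(s.astype(np.uint8),np.ones((2,2)))>0
        if s.sum()>20:
            P=C[s]; t=s&(abs(C[...,2]-np.percentile(P[:,2],80))<.004); print(n,nm,*rect(C,t),"z5-95",np.round(np.percentile(P[:,2],[5,95]),4),"x",np.round(np.percentile(P[:,0],[1,99]),3))
cv2.imwrite(sys.argv[1],cv2.resize(p['img'][60:210,250:450],(800,600)))
E
python3 -c "
from m import *
delta(.505,.1885,.0737,2.7)"; python3 look.py pics/s3.png
```

```text
t 5.92 pos [0.4856 0.1844 0.1444] shift [ 0.0033  0.0707 -0.0196] turn [-0.001  -0.0065  0.0003] after-turn shift [ 0.0032  0.0707 -0.0196] F [ 0.4 -0.2 -1.3] w 0.402
scene red [0.5135 0.1833] [0.0949 0.0385] 0.5 0.1402 237 z5-95 [0.1366 0.1417] x [0.469 0.56 ]
scene blue [0.5873 0.1897] [0.0887 0.0357] 2.2 0.0552 185 z5-95 [0.0387 0.0566] x [0.544 0.631]
top red [0.5082 0.1833] [0.0953 0.0335] 1.7 0.1412 667 z5-95 [0.1392 0.1437] x [0.461 0.555]
top blue [0.563  0.1904] [0.059 0.033] 3.8 0.0562 366 z5-95 [0.0461 0.0582] x [0.535 0.592]
```

Request:
{"fn": "jog_arm", "kwargs": {"increments": [[0.003, 0.025, -0.008, 0, -0.02, 0, 0.3], [0, 0.025, -0.004, 0, 0, 0, 0.3], [0, 0.01, 0, 0, 0, 0, 0.3], [0, 0, 0, 0, 0, 0, 0.3]]}}

```text
time: 6.52
tool_pos: [0.5017, 0.1826, 0.0838]
tcp_rot: [-1.185, -1.25, 1.249]
wrist_force: [-1.3, -0.9, -0.5]
width: 0.401
```

```bash
cat >> look.py <<'E'
for n,i,C in (("scene",p,W),("top",q,V)):
    H,S,B=cv2.split(cv2.cvtColor(i["img"],cv2.COLOR_BGR2HSV)); s=((H<10)|(H>170))&(S>110)&(C[...,1]>.1)&(C[...,1]<.26)&(C[...,0]>.4)&(C[...,2]>.05)
    s=cv2.erode(s.astype(np.uint8),np.ones((3,3)))>0; P=C[s]
    for _ in range(4):
        A=np.c_[P[:,:2]-[.52,.188],np.ones(len(P))]; k=np.linalg.lstsq(A,P[:,2],rcond=None)[0]; r=P[:,2]-A@k; P=P[abs(r)<2.5*np.median(abs(r))+1e-3]
    print(n,"slope x,y deg",np.round(np.degrees(k[:2]),1),"z@",round(k[2],4),len(P))
E
python3 -c "
from m import *
delta(.505,.1885,.0737,3.5)"; python3 look.py pics/s4.png
```

```text
t 6.53 pos [0.5017 0.1826 0.0838] shift [ 0.0057  0.0101 -0.0036] turn [ 0.0017 -0.0066 -0.0013] after-turn shift [ 0.0057  0.0101 -0.0037] F [-1.3 -0.9 -0.5] w 0.401
scene red [0.5309 0.1813] [0.0937 0.0365] 0.1 0.0795 239 z5-95 [0.076  0.0813] x [0.487 0.577]
scene blue [0.5879 0.1875] [0.0896 0.0335] 1.3 0.0547 145 z5-95 [0.0387 0.0563] x [0.544 0.631]
top red [0.5242 0.1834] [0.095  0.0342] 2.9 0.0813 492 z5-95 [0.0785 0.1023] x [0.477 0.571]
top blue [0.5858 0.1921] [0.013  0.0327] -84.6 0.0565 111 z5-95 [0.0452 0.0582] x [0.543 0.593]
scene slope x,y deg [-0.3  0.2] z@ 0.0798 206
top slope x,y deg [-0.  -0.4] z@ 0.0813 423
```

View pics/s4.png

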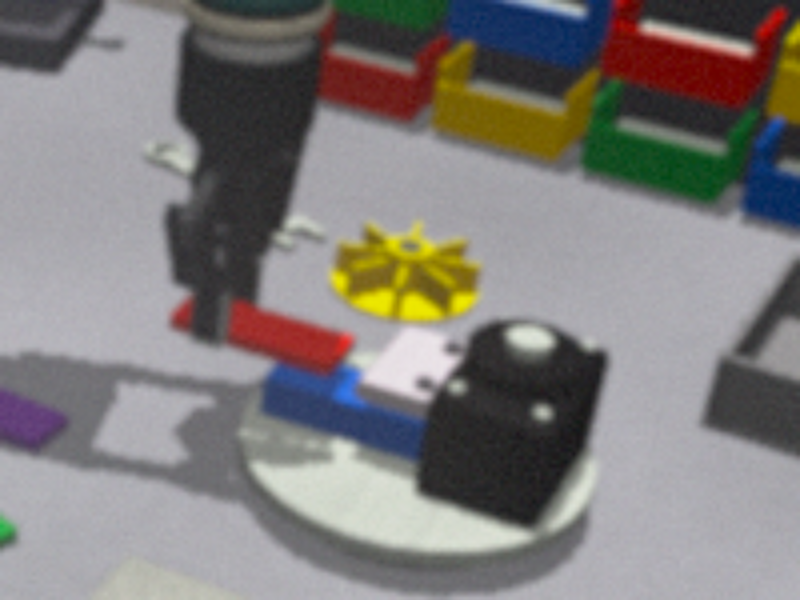

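Red (260,335) is held level above the protruding end of blue, its far end still short of the foot (410,370). I'll correct sideways by 6 mm and go down.

Request:
{"fn": "jog_arm", "kwargs": {"increments": [[0.006, 0.004, 0, 0, -0.006, 0, 0.3], [0, 0.005, 0, 0, 0, 0, 0.3], [0, 0.003, 0, 0, 0, 0, 0.3], [0, 0, 0, 0, 0, 0, 0.3]]}}

```text
time: 7.12
tool_pos: [0.5035, 0.1901, 0.0744]
tcp_rot: [-1.185, -1.261, 1.25]
wrist_force: [-0.2, -0.2, 0.2]
width: 0.399
```

```bash
python3 -c "
from m import *
delta(.510,.1885,.0705,3.5)"; python3 look.py pics/s5.png
```

```text
t 7.12 pos [0.5035 0.1901 0.0744] shift [-0.002   0.004  -0.0064] turn [0.0078 0.0005 0.0003] after-turn shift [-0.002   0.0039 -0.0064] F [-0.2 -0.2  0.2] w 0.399
scene red [0.5323 0.1898] [0.0393 0.0926] -0.4 0.0706 221 z5-95 [0.0666 0.0724] x [0.488 0.578]
scene blue [0.5941 0.1807] [0.0375 0.0985] -8.8 0.0541 119 z5-95 [0.0375 0.056 ] x [0.544 0.631]
top red [0.5257 0.1903] [0.0953 0.0329] 4.2 0.0719 505 z5-95 [0.0695 0.0745] x [0.479 0.572]
top blue [0.5634 0.19  ] [0.0591 0.0321] 5.3 0.0562 144 z5-95 [0.0428 0.0579] x [0.537 0.593]
scene slope x,y deg [ 0.2 -0.1] z@ 0.0705 176
top slope x,y deg [ 0.3 -0.8] z@ 0.0718 437
```

Request:
{"fn": "jog_arm", "kwargs": {"increments": [[-0.001, 0.004, 0, 0.008, 0, 0, 0.3], [0, 0, 0, 0, 0, 0, 0.3]]}}

```text
time: 7.48
tool_pos: [0.5039, 0.1891, 0.0706]
tcp_rot: [-1.179, -1.255, 1.254]
wrist_force: [0.5, -0.7, 0.6]
width: 0.393
```

```bash
python3 -c "
from m import *
delta(.520,.1892,.0705,3.3)"
```

```text
t 7.47 pos [0.5039 0.1891 0.0706] shift [-0.0009  0.0001 -0.0161] turn [-0.0001  0.004   0.0005] after-turn shift [-0.0008  0.0001 -0.0161] F [ 0.5 -0.7  0.6] w 0.393
```

Request:
{"fn": "jog_arm", "kwargs": {"increments": [[0, 0, -0.008, 0, 0, 0, 0.3], [0, 0, -0.008, 0, 0, 0, 0.3], [0, 0, -0.008, 0, 0, 0, 0.3], [0, 0, 0, 0, 0, 0, 0.3]]}}

```text
time: 7.98
tool_pos: [0.5305, 0.1907, 0.0708]
tcp_rot: [-1.18, -1.255, 1.253]
wrist_force: [0.6, 0.7, -0.7]
width: 0.4
```

```bash
python3 -c "
from m import *
delta(.550,.191,.0705,3.3)"; python3 look.py pics/s6.png
```

```text
t 7.97 pos [0.5305 0.1907 0.0708] shift [-0.0009  0.0004 -0.0195] turn [0.0011 0.0037 0.0007] after-turn shift [-0.0008  0.0003 -0.0195] F [ 0.6  0.7 -0.7] w 0.4
scene red [0.5498 0.1896] [0.0767 0.0417] 5.2 0.0666 186 z5-95 [0.0629 0.0686] x [0.514 0.588]
scene blue [0.5886 0.1743] [0.0878 0.0081] 3.6 0.0507 106 z5-95 [0.0374 0.0545] x [0.545 0.632]
top red [0.5476 0.1911] [0.0879 0.0331] 3.3 0.0674 402 z5-95 [0.0654 0.0703] x [0.505 0.591]
top blue [0.5702 0.1751] [0.0423 0.0015] 3.7 0.0519 20 z5-95 [0.0417 0.0545] x [0.549 0.592]
scene slope x,y deg [-0.   0.8] z@ 0.0666 160
top slope x,y deg [-0.3 -0.6] z@ 0.0678 332
```

View pics/s6.png

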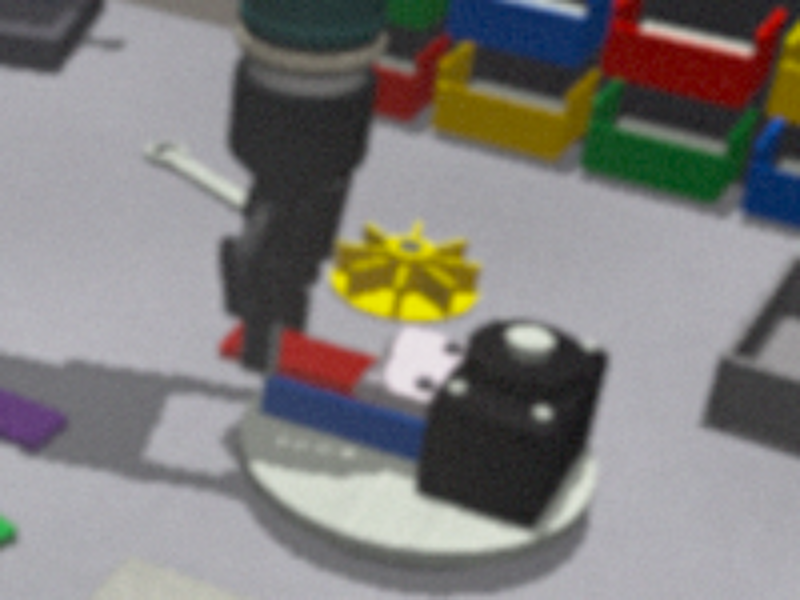

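Red (310,355) has entered under the foot (375,370) with no force. Sliding on.

Request:
{"fn": "jog_arm", "kwargs": {"increments": [[0, 0, -0.007, 0, 0, 0, 0.3], [0, 0, -0.007, 0, 0, 0, 0.3], [0, 0, -0.007, 0, 0, 0, 0.3], [0, 0, 0, 0, 0, 0, 0.3]]}}

```text
time: 8.57
tool_pos: [0.5518, 0.192, 0.0706]
tcp_rot: [-1.179, -1.255, 1.254]
wrist_force: [-0.5, 0.1, -0.5]
width: 0.399
```

```bash
python3 -c "
from m import *
delta(.560,.1915,.0705,3.3)"
```

```text
t 8.57 pos [0.5518 0.192  0.0706] shift [-0.001   0.0001 -0.0081] turn [0.0001 0.004  0.0005] after-turn shift [-0.001   0.0001 -0.0081] F [-0.5  0.1 -0.5] w 0.399
```

Request:
{"fn": "jog_arm", "kwargs": {"increments": [[0, 0, -0.003, 0, 0, 0, 0.3], [0, 0, -0.003, 0, 0, 0, 0.3], [0, 0, 0, 0, 0, 0, 0.3]]}}

```text
time: 8.95
tool_pos: [0.5579, 0.1923, 0.0704]
tcp_rot: [-1.179, -1.254, 1.254]
wrist_force: [-0.4, 0.0, -1.1]
width: 0.401
```

Request:
{"fn": "jog_arm", "kwargs": {"increments": [[0, 0, -0.002, 0, 0, 0, 0.3], [0, 0, 0, 0, 0, 0, 0.3]]}}

```text
time: 9.2
tool_pos: [0.5598, 0.1924, 0.0703]
tcp_rot: [-1.179, -1.254, 1.255]
wrist_force: [0.4, -0.1, 0.6]
width: 0.4
```

Request:
{"fn": "jog_arm", "kwargs": {"increments": [[0, 0, -0.002, 0, 0, 0, 0.3], [0, 0, 0, 0, 0, 0, 0.3]]}}

```text
time: 9.45
tool_pos: [0.5619, 0.1926, 0.0704]
tcp_rot: [-1.179, -1.254, 1.255]
wrist_force: [0.5, 0.7, -0.5]
width: 0.393
```

Request:
{"fn": "jog_arm", "kwargs": {"increments": [[0, 0, -0.0015, 0, 0, 0, 0.3], [0, 0, 0, 0, 0, 0, 0.3]]}}

```text
time: 9.7
tool_pos: [0.5635, 0.1927, 0.0704]
tcp_rot: [-1.179, -1.254, 1.255]
wrist_force: [-0.5, 0.2, -1.6]
width: 0.4
```

Request:
{"fn": "jog_arm", "kwargs": {"increments": [[0, 0, -0.0015, 0, 0, 0, 0.3], [0, 0, 0, 0, 0, 0, 0.3]]}}

```text
time: 9.95
tool_pos: [0.5637, 0.1926, 0.0698]
tcp_rot: [-1.177, -1.252, 1.256]
wrist_force: [0.0, 0.2, -0.6]
width: 0.403
```

Request:
{"fn": "jog_arm", "kwargs": {"increments": [[0, 0, -0.0015, 0, 0, 0, 0.3], [0, 0, 0, 0, 0, 0, 0.3]]}}

```text
time: 10.2
tool_pos: [0.5638, 0.1927, 0.0695]
tcp_rot: [-1.175, -1.249, 1.258]
wrist_force: [-1.5, -1.1, 1.5]
width: 0.398
```

The TCP stopped advancing at x 0.5637, where the far end meets the expected wall (about 0.638). Checking, then I'll release.

```bash
python3 -c "
from m import *
delta(.5637,.1927,.0695,3.3)"; python3 look.py pics/s7.png
```

```text
t 10.2 pos [0.5638 0.1927 0.0695] shift [ 0.     -0.      0.0001] turn [-0.0068  0.0038 -0.0001] after-turn shift [ 0.     -0.      0.0001] F [-1.5 -1.1  1.5] w 0.398
scene red [0.5661 0.1899] [0.0439 0.037 ] 4.2 0.0652 55 z5-95 [0.0625 0.0785] x [0.544 0.592]
scene blue [0.5874 0.1747] [0.0873 0.006 ] 3.9 0.0489 83 z5-95 [0.0374 0.0516] x [0.545 0.632]
top red [0.5651 0.1901] [0.0321 0.0535] -1.3 0.0664 133 z5-95 [0.0642 0.1284] x [0.539 0.592]
top blue [0.5372 0.1826] [0.0126 0.0303] -55.8 0.0551 12 z5-95 [0.0428 0.0572] x [0.534 0.593]
scene slope x,y deg [0.1 0.4] z@ 0.0649 31
top slope x,y deg [-0.6 -0.2] z@ 0.0667 104
```

View pics/s7.png

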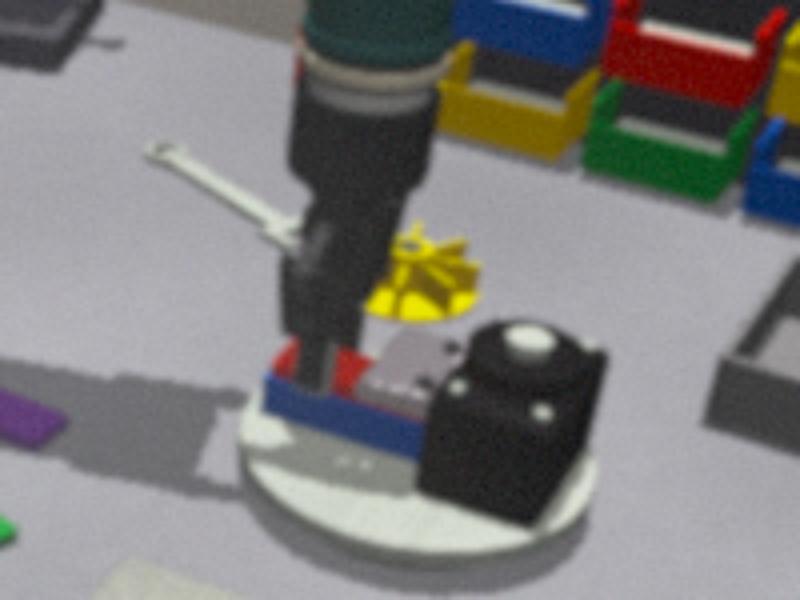

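Red lies on blue, outer end (285,355) about 4 mm inside blue's, home against the wall. Releasing and withdrawing upward.

Request:
{"fn": "jog_arm", "kwargs": {"increments": [[0, 0, 0, 0, 0, 0, 0.5], [0, 0, 0, 0, 0, 0, 0.6], [0, 0, 0, 0, 0, 0, 0.6], [0, -0.02, 0, 0, 0, 0, 0.6], [0, -0.04, 0, 0, 0, 0, 0.6], [0, -0.05, 0.02, 0, 0, 0, 0.6], [0, -0.03, 0.05, 0, 0, 0, 0.6], [0, 0, 0.05, 0, 0, 0, 0.6], [-0.04, 0, 0, 0, 0, 0, 0.6], [0, 0, 0, 0, 0, 0, 0.6]]}}

```text
time: 11.55
tool_pos: [0.4495, 0.1464, 0.2261]
tcp_rot: [-1.185, -1.267, 1.246]
wrist_force: [0.6, 0.5, 0.0]
width: 0.597
```

```bash
python3 look.py pics/s8.png; python3 -c "
from m import *
p=read_camera('top');W=cloud(p);s=(abs(W[...,2]-.048)<.004)&(W[...,1]<-.08)&(W[...,1]>-.2)&(abs(W[...,0]-.61)<.08);print('white',rect(W,s));print(readout.read_state()['time'],readout.read_state()['tool_pos'],readout.read_state()['width'])"
```

```text
scene red [0.565  0.1881] [0.0432 0.0352] 3.8 0.0652 151 z5-95 [0.0618 0.0668] x [0.544 0.59 ]
scene blue [0.587  0.1745] [0.0872 0.0063] 3.4 0.0502 56 z5-95 [0.0385 0.0531] x [0.545 0.631]
top red [0.5644 0.1918] [0.0532 0.0327] 3.9 0.0664 469 z5-95 [0.0643 0.0682] x [0.539 0.59 ]
top blue [0.5615 0.1751] [0.0131 0.0589] -10.0 0.0511 24 z5-95 [0.0418 0.0572] x [0.534 0.592]
scene slope x,y deg [0.  0.8] z@ 0.0652 118
top slope x,y deg [-0.4 -0.6] z@ 0.0667 402
white (array([ 0.6128, -0.1291]), array([0.1001, 0.0363]), np.float32(3.5), np.float32(0.0481), 972)
11.7 [0.44978747 0.14799017 0.22501557] 0.5973493496923938
```

View pics/s8.png

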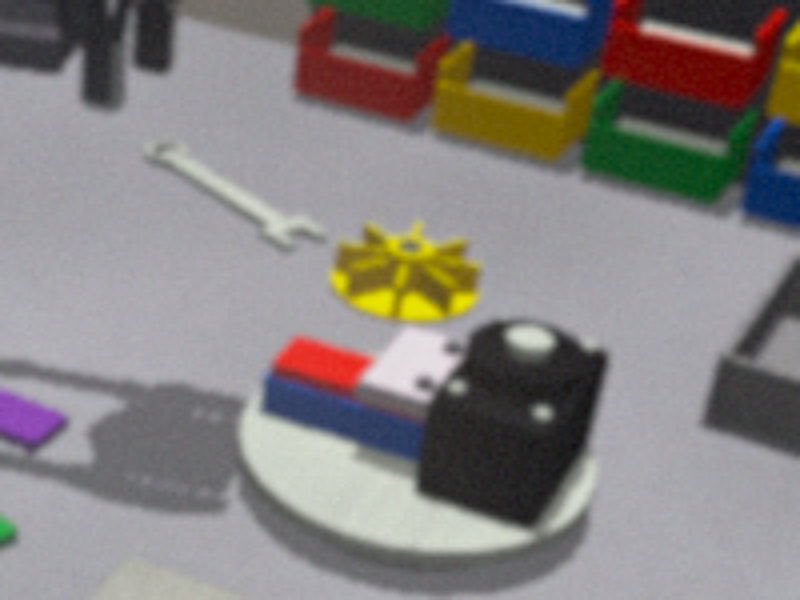

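Red (320,365) lies flat on blue under the foot, both are in line with the gap, and the gripper is clear. Handing in.

```bash
python3 -c "
from workcell import bot
print(bot.finish_job())"
```

```text
the job is handed in; nothing more can be done
None
```

I took the red packer (10 mm) from the stand, because the 26 mm blue one was already in the gap. I slid it in on top of blue until it stopped against the housing, let go and backed off. The job is handed in at about 11.7 s; no verdict was reported.

**Last checks:**
- **Fit:** Red lies flat with its top at about 66 mm, which matches 30 + 26 + 10. It runs within about 1° of blue and in line with it sideways. Red's outer end is at x ≈ 0.539 and blue's at ≈ 0.534. With the mouth at about 0.592, red reaches about 46 mm in by measurement. The gap is 45 mm deep, so that is home within error.
- **Force:** The readings taken after each move while inserting stayed under about 2 N.
- **White packer:** It did not move, measuring (0.613, −0.129) before and after.
- **Gripper:** It ended well clear, touching nothing.

**Disagreements:** The wall contact barely showed in the force reading, so I judged "home" from the tool no longer advancing and from red's measured outer end. The two cameras differed by 1–5 mm along x and height, within what the job allows.

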